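# Set out the dispensing bench

## Robot

A 7-joint arm with a two-finger parallel gripper is mounted at the origin on the work surface. World frame = base frame: x ahead of the robot, y to its left, z up, the work surface at z = 0. Lengths are in m, angles in rad, forces in N, time in s.
With the tool pointing down it reaches from about 0.4 to 0.85 m from the base axis. Payload 10.4 kg.
Tool frame: the origin (TCP) lies between the finger pads; the fingertips stand 17 mm ahead of it and the grasp point (between the pads) lies 2 mm behind it; z points along the fingers, y is the direction in which the jaws open and shut (so a half turn about z gives the same grasp; the last joint's range is limited). The gripper opens to 85 mm and grips with 20 to 120 N. Pads are 22 mm wide; open, the fingers measure 114 mm over their backs; the gripper's body (76 mm by 85 mm) begins 54 mm behind the grasp point. The pads swing forward as they close: fully open they stand 13 mm farther back than shut.
Start: joints at [1.26, 0.332, -0.065, 1.46, 0.022, 1.35, -0.088], TCP at [0.177, -0.599, 0.248] pointing down, gripper open.
Joint ranges: [-2.6, 2.6], [-0.5, 2.12], [-1.47, 1.34], [0.16, 2.42], [-1.27, 4.41], [0.06, 2.06], [-2.6, 2.6]. Speed limits (rad/s): [2.22, 2.22, 2.79, 2.79, 3.14, 3.14, 3.14].

## Interface

Orientations are given as a unit quaternion [x, y, z, w].
In Python, from workcell import manip gives the robot as it stands.
- The arm moves only by the tool jog_arm, never from a script. Its argument "steps" is one flat list of numbers, 5 for each row, row after row: the finger opening in m, from 0 to 0.0854, then the shift along the tool's x, y, z in m, then the turn about the tool's z in rad. In form: [gripper, x, y, z, twist, gripper, x, y, z, twist, ...]. A call has exactly 10 rows; each row is the pose to reach, as a shift and turn from the pose commanded when the call began, along the tool's axes at that moment; what a row does not reach only later rows make up. A row lasts 1/10 s, in which the tool goes at most 50 mm and 8.59 degrees, less where a joint would pass 70% of its speed; a pose out of reach is approached as far as the arm can. A call with a gripper value outside its range is refused whole. The fingers move at their own pace and stop on an object; "grip_force" is the grip in N (left out, the last holds). Time passes only in rows, so rows that repeat a pose let the fingers close, or fill a call up. It gives the time, the measured TCP pose, the force and the opening at its end, in the units of the state.
- manip.get_obs(): the state, without advancing time (a new reading comes with each control period).
- manip.camera(name): name is "side" or "top"; returns (picture, depth): 384x512x3 uint8, red, green, blue; 384x512 float32, m along the optical axis (not along the pixel's ray), 0 where there is no reading.
- manip.calibration(name): a dict with "mtx" (3x3 intrinsics, pixels), "world_to_cam" (4x4, takes a point from world to camera coordinates). Camera axes: x right, y down, z forward; pixel columns grow to the right and rows downward; lengths in m; the calibration is good to about 2 mm. A picture is of the moment at which its call begins. calibration takes no time and is no camera call.
- manip.hand_in(): hands the job in, once; it reports no verdict.
The state is a dict: "clock": time; "joint_pos": joint angles; "joint_velocities": joint speeds; "tau": joint torques, N m; "position": TCP position; "ee_rot": TCP orientation; "ft_force": force on the tool from outside, world axes, zero at the start; "torque": the same for the moment, N m; "grip_width": opening from 0.0 (shut) to 1.0 (fully open).
Only numpy, scipy, OpenCV 4.12 (cv2) and the standard library are available. Lean on these libraries where they do the work, as an engineer would, in place of code of your own. Each camera call takes 0.05 s, during which the arm holds its last target.

## Task

Set out the bench for dispensing: of the two identical white bottles one is full and one is empty, which only their weight tells; stand the full one in the middle of the stirrer's round plate, and the empty one between the tube rack and the stirrer, in line with the long axis of the rack and about 2 cm from the rack's end. Put the aluminium cooling block flat on the bench on the robot's side of the rack, at the middle of the rack's long side, square to it and about 2 cm away from it, and stand the steel beaker upright in the middle of the block's top. Leave the jar and the stack of dishes alone.

Things in the scene. Friction and masses are not known exactly. Their poses are not given: they have to be found in the camera images.
- bottle_a: one of two identical capped bottles, opaque white plastic with a blue screw cap: body 60 mm in diameter up to 80 mm height, then a shoulder narrowing to a 32 mm neck, cap 38 mm wide, 105 mm high in all. One of the pair is full (about 270 g) and one is empty (about 40 g); looks, place and name do not tell which, only the weight when it is lifted. Loose, upright. Origin: centre of its underside, z up along its axis
- bottle_b: one of two identical capped bottles, opaque white plastic with a blue screw cap: body 60 mm in diameter up to 80 mm height, then a shoulder narrowing to a 32 mm neck, cap 38 mm wide, 105 mm high in all. One of the pair is full (about 270 g) and one is empty (about 40 g); looks, place and name do not tell which, only the weight when it is lifted. Loose, upright. Origin: centre of its underside, z up along its axis
- beaker: plain open steel beaker, a straight cylinder 48 mm in diameter and 75 mm high, wall 2.5 mm, about 90 g. Loose, upright. Origin: centre of its underside, z up along its axis
- block: aluminium cooling block, 62 x 62 mm and 30 mm high, flat on top with a small dark well in each corner, about 310 g. Loose, lying flat. Origin: centre of its underside, x and y along its sides, z up
- stirrer: low grey magnetic stirrer, fixed: housing 150 mm (x) x 130 mm (y) x 50 mm high, with a round flat white plate 120 mm in diameter in the middle whose top is 60 mm above the bench; knob and display on the face towards the robot (-x). It stands on the left or the right of the bench, up to 0.3 rad askew. Origin: centre of its underside, beneath the plate's centre, z up
- rack: light grey tube rack, fixed: 70 mm (x) x 160 mm (y) with its top 50 mm above the bench, rows of holes and five capped tubes standing 10 mm above its top. It stands on the other side of the bench from the stirrer, up to 0.3 rad askew. Origin: centre of its underside; y along its long axis, -x towards the robot's side, z up
- jar: squat amber glass jar with black lid, 66 mm in diameter, 72 mm high, loose. Bystander, to be left where it stands. Origin: centre of its underside, z up
- dishes: stack of three round shallow lidded dishes, 92 mm in diameter, 45 mm high, loose. Bystander, to be left where it stands. Origin: centre of its underside, z up

How it is judged:
By the outcome, as a careful person would: the job done as asked, in the order asked, and still so for the second after the job is handed in, with the robot touching nothing.
It also fails if it takes over 131 s, if anything falls off the work surface, if the arm or the gripper's body presses on something with over 40 N, if the wrist force passes 120 N, or if a joint passes its speed limit or range.

## Working session

There is one attempt and no reset: what is moved stays moved. The work goes in short steps, Python scripts to look and compute and a tool call to move; the robot and the scene stay as the last step left them, time stands still between calls to the robot, and variables do not carry over. Pictures are saved under pics/ and viewed, and the job is handed in when it is done.

Besides the shell and the picture viewer there is one more tool, called after "Request:" as a command line: name --argument value ..., lists and objects as JSON in quotes. jog_arm: Moves the arm, as the interface text tells. Its arguments: {"type":"object","properties":{"steps":{"type":"array"},"grip_force":{"type":"number"}},"required":["steps"]}

```bash
ls; mkdir -p pics; python3 - <<'E'
from workcell import manip
import cv2,numpy as np
o=manip.get_obs()
print({k:np.round(v,3) for k,v in o.items()})
for n in("side","top"):
    p,d=manip.camera(n); cv2.imwrite(f"pics/{n}0.png",p[:,:,::-1]); np.savez(f"{n}0.npz",p=p,d=d)
    c=manip.calibration(n); print(n,np.round(c["mtx"],1).tolist(),np.round(c["world_to_cam"],3).tolist())
E
```

```text
pics
{'clock': np.float64(0.0), 'joint_pos': array([ 1.26 ,  0.333, -0.065,  1.461,  0.022,  1.35 , -0.089]), 'joint_velocities': array([-0.   ,  0.001, -0.001,  0.002,  0.001, -0.001, -0.001]), 'tau': array([-0.0000e+00, -6.2544e+01,  4.9000e-02, -3.9159e+01,  1.6000e-02,
        1.0000e-02,  0.0000e+00]), 'position': array([ 0.177, -0.599,  0.248]), 'ee_rot': array([ 0.99 ,  0.143, -0.   , -0.001]), 'ft_force': array([-0.253, -0.768,  0.163]), 'torque': array([-0.051,  0.035, -0.003]), 'grip_width': np.float64(1.002)}
side [[427.7, 0.0, 263.8], [0.0, 427.7, 192.5], [0.0, 0.0, 1.0]] [[-0.741, -0.672, -0.007, 0.403], [-0.355, 0.401, -0.844, 0.221], [0.57, -0.623, -0.536, 0.9], [0.0, 0.0, 0.0, 1.0]]
top [[400.8, 0.0, 259.7], [0.0, 400.8, 201.4], [0.0, 0.0, 1.0]] [[0.0, -1.0, -0.003, 0.017], [-0.998, 0.0, -0.058, 0.531], [0.058, 0.003, -0.998, 1.387], [0.0, 0.0, 0.0, 1.0]]
```

View pics/side0.png

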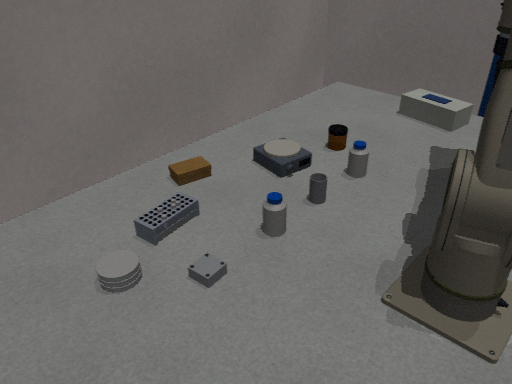

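View pics/top0.png

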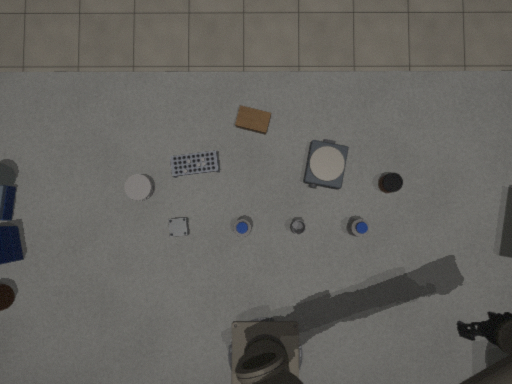

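The top view shows the rack at about (195,164), stirrer (327,163), bottles (242,227) and (359,227), beaker (298,226), block (179,226), dishes (138,187) and jar (391,182). An unlisted orange box is at (253,120).

```bash
cat > h.py <<'E'
from workcell import manip
import cv2,numpy as np
def cloud(n,d):
    c=manip.calibration(n);K=c["mtx"];T=np.linalg.inv(c["world_to_cam"])
    v,u=np.mgrid[0:d.shape[0],0:d.shape[1]]
    P=np.stack([(u-K[0,2])/K[0,0]*d,(v-K[1,2])/K[1,1]*d,d],-1)
    W=P@T[:3,:3].T+T[:3,3]; W[d<=0]=np.nan
    return W
def rect(W,zlo,zhi,x0,x1,y0,y1):
    m=(W[...,2]>zlo)&(W[...,2]<zhi)&(W[...,0]>x0)&(W[...,0]<x1)&(W[...,1]>y0)&(W[...,1]<y1)
    return W[m]
E
python3 - <<'E'
from h import *
W=cloud("top",np.load("top0.npz")["d"])
S=cloud("side",np.load("side0.npz")["d"])
def pp(u,v): print((u,v),np.round(W[v,u],3))
for q in [(195,164),(327,163),(242,227),(359,227),(298,226),(179,226),(138,187),(391,182),(253,120),(195,200),(330,250)]: pp(*q)
p=np.load("top0.npz")["p"]
c=p[100:250,110:420]; cv2.imwrite("pics/crop.png",cv2.resize(c[:,:,::-1],None,fx=2.5,fy=2.5,interpolation=2))
# world z map stats
for nm,W_ in(("top",W),("side",S)):
  M=(W_[...,2]>0.012)&(W_[...,2]<0.2)&(W_[...,0]>0.25)&(W_[...,0]<0.95)&(abs(W_[...,1])<0.5)
  n,l,st,ce=cv2.connectedComponentsWithStats(M.astype(np.uint8))
  for i in range(1,n):
    if st[i,4]<40: continue
    P=W_[l==i]; zt=np.percentile(P[:,2],97); T=P[P[:,2]>zt-0.008]
    r=cv2.minAreaRect((T[:,:2]*1000).astype(np.float32))
    print(nm,st[i,4],np.round(ce[i]),"zt",round(zt,3),"topmean",np.round(T.mean(0),4),"rect",np.round(r[0],1),np.round(r[1],1),round(r[2],1))
E
```

```text
(195, 164) [0.658 0.239 0.051]
(327, 163) [ 0.66  -0.212  0.058]
(242, 227) [0.442 0.075 0.105]
(359, 227) [ 0.442 -0.307  0.106]
(298, 226) [ 0.445 -0.118  0.002]
(179, 226) [0.445 0.295 0.032]
(138, 187) [0.579 0.436 0.044]
(391, 182) [ 0.593 -0.426  0.07 ]
(253, 120) [0.813 0.04  0.04 ]
(195, 200) [0.537 0.246 0.003]
(330, 250) [ 0.361 -0.23  -0.002]
top 708 [253. 119.] zt 0.046 topmean [0.8186 0.041  0.0411] rect [818.9  42. ] [112.8  72.5] 76.2
top 1751 [325. 164.] zt 0.064 topmean [ 0.6592 -0.2102  0.0599] rect [ 656.6 -211.3] [126.4 118.6] 3.6
top 987 [194. 163.] zt 0.058 topmean [0.6609 0.2429 0.053 ] rect [661.4 244.2] [ 69.2 157.5] 7.7
top 380 [391. 183.] zt 0.076 topmean [ 0.5932 -0.4313  0.0716] rect [ 593.2 -430.6] [61.6 64.4] 2.0
top 613 [138. 187.] zt 0.05 topmean [0.5802 0.4385 0.045 ] rect [580.7 438. ] [89.6 88.7] 28.5
top 337 [178. 227.] zt 0.034 topmean [0.443  0.3008 0.0298] rect [442.7 300.7] [61.5 63.5] 6.4
top 259 [242. 227.] zt 0.109 topmean [0.4406 0.0768 0.1044] rect [440.3  77.3] [35.2 35. ] 63.2
top 316 [358. 227.] zt 0.108 topmean [ 0.4404 -0.3154  0.104
[... 338 characters left out ...]
.9] 24.0
side 583 [358. 158.] zt 0.105 topmean [ 0.4373 -0.3114  0.1031] rect [ 437.8 -312.8] [33.4 39.3] 47.4
side 720 [189. 169.] zt 0.042 topmean [0.814  0.0451 0.0394] rect [817.7  41.6] [113.1  78.1] 75.4
side 444 [317. 186.] zt 0.075 topmean [ 0.4413 -0.1108  0.0719] rect [ 442.6 -112.2] [44.5 51. ] 37.1
side 1618 [165. 215.] zt 0.058 topmean [0.658  0.2452 0.0522] rect [659.8 243.7] [ 71.3 159. ] 7.3
side 839 [274. 213.] zt 0.105 topmean [0.4375 0.0794 0.1036] rect [439.6  76.9] [34.4 37.2] 41.8
side 1409 [118. 269.] zt 0.046 topmean [0.5774 0.4395 0.0439] rect [579.4 438.2] [91.9 90.7] 1.3
side 740 [207. 268.] zt 0.031 topmean [0.4396 0.3035 0.029 ] rect [442.  301.3] [63.3 64.3] 6.9
```

View pics/crop.png

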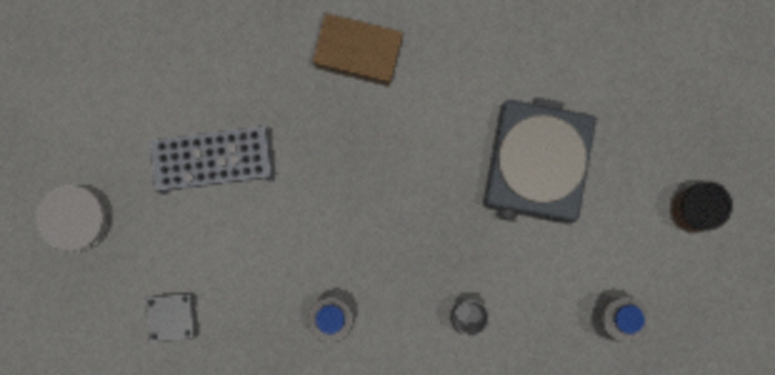

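```bash
python3 - <<'E'
from h import *
for n in("top","side"):
    f=np.load(n+"0.npz");p=f["p"];d=f["d"];W=cloud(n,d)
    c=manip.calibration(n);K=c["mtx"];T=np.linalg.inv(c["world_to_cam"])
    def toplane(uv,z):
        r=np.c_[(uv[:,0]-K[0,2])/K[0,0],(uv[:,1]-K[1,2])/K[1,1],np.ones(len(uv))]@T[:3,:3].T
        s=(z-T[2,3])/r[:,2]; return T[:3,3]+r*s[:,None]
    def comp(mask,z):
        m=mask.astype(np.uint8); k,l,st,ce=cv2.connectedComponentsWithStats(m); i=1+np.argmax(st[1:,4])
        v,u=np.nonzero(l==i); return toplane(np.c_[u,v].astype(float),z)
    def roi(x,y,r): return (abs(W[...,0]-x)<r)&(abs(W[...,1]-y)<r)
    g=p.astype(int).sum(2)/3
    # plate: colour
    m=roi(.657,-.211,.1)&(W[...,2]>.045)
    th,_=cv2.threshold(g[m].astype(np.uint8).reshape(-1,1),0,255,cv2.THRESH_OTSU)
    P=comp(m&(g>th),.06); r=cv2.minEnclosingCircle((P[:,:2]*1000).astype(np.float32)); print(n,"plate mean",np.round(P[:,:2].mean(0),4),"circ",np.round(r[0],1),round(r[1],1))
    b=p[...,2].astype(int)-p[...,0]
    for nm,x,y in(("b1",.44,.077),("b2",.44,-.314)):
        P=comp(roi(x,y,.05)&(b>60)&(W[...,2]>.08),.10); print(n,nm,np.round(P[:,:2].mean(0),4),np.ptp(P[:,:2],axis=0).round(3))
    for nm,x,y,z,rr in(("rack",.66,.244,.05,.1),("block",.4425,.301,.03,.05)):
        P=comp(roi(x,y,rr)&(W[...,2]>z-.006),z)
        r=cv2.minAreaRect((P[:,:2]*1000).astype(np.float32)); print(n,nm,np.round(P[:,:2].mean(0),4),r)
        q=P[:,:2]-P[:,:2].mean(0); w,v=np.linalg.eigh(q.T@q); print("  pca yaw",np.degrees(np.arctan2(-v[0,1],v[1,1]))%180)
E
```

```text
top plate mean [ 0.6593 -0.2113] circ [ 659.6 -211.4] 59.1
top b1 [0.4411 0.076 ] [0.029 0.03 ]
top b2 [ 0.4413 -0.3164] [0.029 0.03 ]
top rack [0.6613 0.2441] ((661.3941650390625, 243.80084228515625), (70.03244018554688, 159.86605834960938), 7.169369697570801)
  pca yaw 7.063677700365338
top block [0.4432 0.3003] ((442.766845703125, 300.7882080078125), (61.419471740722656, 62.54475021362305), 5.964278221130371)
  pca yaw 147.30267725595525
side plate mean [ 0.6558 -0.2098] circ [ 656.8 -212. ] 60.9
side b1 [0.4397 0.0749] [0.044 0.045]
side b2 [ 0.4396 -0.3187] [0.042 0.053]
side rack [0.6567 0.2495] ((657.738037109375, 246.14859008789062), (74.45909881591797, 164.403564453125), 7.060441017150879)
  pca yaw 7.117673095352854
side block [0.4392 0.304 ] ((439.37530517578125, 303.54400634765625), (65.04853820800781, 65.18048858642578), 5.533055305480957)
  pca yaw 47.71559252975345
```

```bash
cat > g.py <<'E'
import sys
from workcell import manip
import numpy as np
from scipy.spatial.transform import Rotation as R
o=manip.get_obs(); r=R.from_quat(o["ee_rot"]).as_matrix()
print("t",round(float(o["clock"]),2),"pos",np.round(o["position"],4),"jaw",round(np.degrees(np.arctan2(r[1,1],r[0,1])),2),"toolz",np.round(r[:,2],4),"F",np.round(o["ft_force"],2),"w",round(float(o["grip_width"]),3),"j",np.round(o["joint_pos"],2))
# args: x,y,z,jawdeg groups
for a in sys.argv[1:]:
    x,y,z,j=map(float,a.split(","))
    d=r.T@(np.array([x,y,z])-o["position"])
    t=np.arctan2(r[1,1],r[0,1])-np.radians(j); t=(t+np.pi)%(2*np.pi)-np.pi
    print(a,"->",np.round(d,4),"twist",round(t,4), "alt",round(t-np.sign(t)*np.pi,4))
E
python3 g.py .4405,-.3155,.2,-36 .4405,-.3155,.06,-36
```

```text
t 0.1 pos [ 0.1773 -0.599   0.2476] jaw -73.51 toolz [-5.0e-04  1.2e-03 -1.0e+00] F [ 1.    0.93 -0.11] w 1.002 j [ 1.26  0.33 -0.06  1.46  0.02  1.35 -0.09]
.4405,-.3155,.2,-36 -> [ 0.3329 -0.1971  0.0478] twist -0.6547 alt 2.4869
.4405,-.3155,.06,-36 -> [ 0.3329 -0.1969  0.1878] twist -0.6547 alt 2.4869
```

Request:
jog_arm --steps '[0.085,0.04,-0.02,0.005,-0.08,0.085,0.08,-0.045,0.01,-0.16,0.085,0.12,-0.07,0.015,-0.24,0.085,0.16,-0.095,0.02,-0.32,0.085,0.2,-0.12,0.025,-0.4,0.085,0.24,-0.145,0.03,-0.48,0.085,0.28,-0.17,0.04,-0.56,0.085,0.31,-0.185,0.045,-0.62,0.085,0.333,-0.197,0.048,-0.655,0.085,0.333,-0.197,0.048,-0.655]' --grip_force 40

```text
clock: 1.1
position: [0.4433, -0.312, 0.1996]
ee_rot: [0.889, 0.457, 0.001, -0.001]
ft_force: [-0.0, 0.7, 0.9]
grip_width: 0.99
```

```bash
python3 g.py .4405,-.3155,.06,-36
```

```text
t 1.1 pos [ 0.4433 -0.312   0.1996] jaw -35.57 toolz [ 2.e-04  2.e-03 -1.e+00] F [-0.01  0.72  0.94] w 0.99 j [ 0.88  0.21 -0.39  1.73  0.08  1.22 -0.16]
.4405,-.3155,.06,-36 -> [-4.700e-03 -1.000e-04  1.396e-01] twist 0.0074 alt -3.1342
```

```bash
python3 - <<'E'
from h import *
for i in range(4):
    p,d=manip.camera("side"); o=manip.get_obs(); print(np.round(o["position"],4),np.round(o["ft_force"],2),np.round(np.abs(o["joint_velocities"]).max(),3))
E
python3 g.py .4405,-.3155,.06,-36
```

```text
[ 0.4417 -0.3142  0.1998] [-1.25 -0.85 -0.38] 0.047
[ 0.4407 -0.3157  0.2   ] [-1.03  0.17  0.92] 0.026
[ 0.4401 -0.3166  0.2001] [ 0.63 -0.13 -0.76] 0.012
[ 0.4399 -0.317   0.2002] [ 0.24 -0.89  0.33] 0.008
t 1.3 pos [ 0.4399 -0.317   0.2002] jaw -36.11 toolz [-5.e-04 -3.e-04 -1.e+00] F [ 0.24 -0.89  0.33] w 0.996 j [ 0.88  0.21 -0.39  1.73  0.08  1.22 -0.16]
.4405,-.3155,.06,-36 -> [ 0.0016 -0.0004  0.1402] twist -0.0018 alt 3.1398
```

Request:
jog_arm --steps '[0.085,0.001,0,0.025,0,0.085,0.001,0,0.05,0,0.085,0.001,0,0.075,0,0.085,0.001,0,0.1,0,0.085,0.001,0,0.12,0,0.085,0.001,0,0.134,0,0.085,0.001,0,0.14,0,0.05,0.001,0,0.14,0,0.05,0.001,0,0.14,0,0.05,0.001,0,0.14,0]' --grip_force 40

```text
clock: 2.3
position: [0.4419, -0.3155, 0.0614]
ee_rot: [0.891, 0.454, 0.0, 0.001]
ft_force: [-1.2, 0.5, 2.8]
grip_width: 0.686
```

```bash
python3 - <<'E'
from h import *
f=[];tau=[]
for i in range(6):
    manip.camera("side"); o=manip.get_obs(); f.append(o["ft_force"]); tau.append(o["tau"])
print(np.mean(f,0),np.std(f,0),np.mean(tau,0))
E
python3 g.py .4405,-.3155,.06,-36
```

```text
[-1.11854007  0.41298695  5.44970735] [0.75664316 0.29334622 1.03980787] [-2.42087496e-01 -5.31050766e+01 -4.02268291e+00 -3.08046073e+01
 -2.87650601e-02 -4.21342291e-01  1.54751803e-02]
t 2.6 pos [ 0.4419 -0.3155  0.0613] jaw -35.99 toolz [ 0.0012 -0.0012 -1.    ] F [-1.62  0.61  6.32] w 0.687 j [ 0.85  0.37 -0.37  1.86  0.16  0.94 -0.22]
.4405,-.3155,.06,-36 -> [-0.0008 -0.0011  0.0013] twist 0.0002 alt -3.1414
```

Request:
jog_arm --steps '[0.05,0,0,0,0,0.05,0,0,-0.005,0,0.05,0,0,-0.015,0,0.05,0,0,-0.03,0,0.05,0,0,-0.05,0,0.05,0,0,-0.07,0,0.05,0,0,-0.085,0,0.05,0,0,-0.095,0,0.05,0,0,-0.1,0,0.05,0,0,-0.1,0]' --grip_force 40

```text
clock: 3.6
position: [0.4415, -0.3152, 0.1607]
ee_rot: [0.891, 0.454, 0.0, 0.0]
ft_force: [-0.1, 0.1, -2.0]
grip_width: 0.686
```

```bash
python3 - <<'E'
from h import *
f=[];tau=[]
for i in range(16):
    p,d=manip.camera("side"); o=manip.get_obs(); f.append(o["ft_force"]); tau.append(o["tau"])
print(np.mean(f,0),np.std(f,0)/4,np.mean(tau,0))
cv2.imwrite("pics/s1.png",p[80:300,130:430,::-1])
E
python3 g.py .658,-.2115,.20,-36 .658,-.2115,.12,-36
```

```text
[ 0.02136065 -0.13384126 -2.59443212] [0.09928935 0.12568514 0.13975858] [ 1.86111148e-03 -5.32264893e+01 -3.10860895e+00 -3.75341123e+01
  1.71948541e-02  1.05072190e-02  1.40422773e-03]
t 4.4 pos [ 0.4414 -0.3151  0.1604] jaw -35.98 toolz [ 1.e-04 -1.e-04 -1.e+00] F [ 0.09 -0.54 -2.65] w 0.687 j [ 0.88  0.25 -0.39  1.78  0.1   1.14 -0.17]
.658,-.2115,.20,-36 -> [ 0.211   0.1144 -0.0396] twist 0.0004 alt -3.1412
.658,-.2115,.12,-36 -> [0.211  0.1144 0.0404] twist 0.0004 alt -3.1412
```

View pics/s1.png

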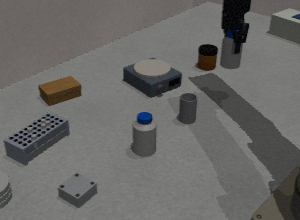

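The measured fz of -2.6 N means the held bottle (at y=-0.32) is the full one, so it goes to the stirrer.

Request:
jog_arm --steps '[0.05,0.01,0.005,-0.005,0,0.05,0.03,0.016,-0.01,0,0.05,0.058,0.031,-0.01,0,0.05,0.088,0.048,-0.01,0,0.05,0.118,0.064,-0.01,0,0.05,0.148,0.08,-0.01,0,0.05,0.176,0.095,-0.01,0,0.05,0.197,0.107,-0.01,0,0.05,0.208,0.113,-0.01,0,0.05,0.212,0.115,-0.01,0]' --grip_force 40

```text
clock: 5.4
position: [0.6601, -0.2096, 0.1701]
ee_rot: [0.891, 0.455, 0.0, -0.0]
ft_force: [-0.1, 0.0, -2.8]
grip_width: 0.682
```

```bash
python3 - <<'E'
from h import *
for i in range(5): p,d=manip.camera("side")
E
python3 g.py .658,-.2115,.1215,-36
```

```text
t 5.65 pos [ 0.6582 -0.2123  0.1705] jaw -36.07 toolz [-3.e-04 -8.e-04 -1.e+00] F [ 0.33  0.36 -3.15] w 0.685 j [ 0.54  0.56 -0.43  1.34  0.23  1.29 -0.53]
.658,-.2115,.1215,-36 -> [ 0.0006 -0.0007  0.049 ] twist -0.0013 alt 3.1403
```

Request:
jog_arm --steps '[0.05,0,0,0.01,0,0.05,0,0,0.022,0,0.05,0,0,0.033,0,0.05,0,0,0.041,0,0.05,0,0,0.046,0,0.05,0,0,0.049,0,0.05,0,0,0.049,0,0.05,0,0,0.049,0,0.05,0,0,0.049,0,0.05,0,0,0.049,0]' --grip_force 40

```text
clock: 6.65
position: [0.6593, -0.2111, 0.1215]
ee_rot: [0.891, 0.454, 0.0, 0.0]
ft_force: [0.0, -0.6, -1.8]
grip_width: 0.688
```

```bash
python3 g.py .658,-.2115,.1215,-36
```

```text
t 6.65 pos [ 0.6593 -0.2111  0.1215] jaw -35.98 toolz [ 6.e-04 -2.e-04 -1.e+00] F [ 0.03 -0.65 -1.8 ] w 0.688 j [ 0.53  0.6  -0.42  1.39  0.25  1.2  -0.54]
.658,-.2115,.1215,-36 -> [-0.001  -0.0008  0.    ] twist 0.0004 alt -3.1412
```

Request:
jog_arm --steps '[0.05,0,0,0.001,0,0.05,0,0,0.001,0,0.065,0,0,0.001,0,0.075,0,0,0.001,0,0.085,0,0,0.001,0,0.085,0,0,0.001,0,0.085,0,0,0,0,0.085,0,0,-0.01,0,0.085,0,0,-0.03,0,0.085,0,0,-0.055,0]'

```text
clock: 7.65
position: [0.6586, -0.211, 0.1768]
ee_rot: [0.891, 0.454, -0.0, -0.0]
ft_force: [-0.2, -0.5, -0.6]
grip_width: 0.996
```

```bash
python3 g.py .6593,-.2111,.3,-36 .4405,.0765,.23,10 .4405,.0765,.06,10
```

```text
t 7.65 pos [ 0.6586 -0.211   0.1768] jaw -35.98 toolz [-1.2e-03  4.0e-04 -1.0e+00] F [-0.19 -0.5  -0.6 ] w 0.996 j [ 0.53  0.56 -0.43  1.33  0.23  1.3  -0.52]
.6593,-.2111,.3,-36 -> [ 0.0003  0.0005 -0.1232] twist 0.0004 alt -3.1412
.4405,.0765,.23,10 -> [ 0.1045 -0.3455 -0.0528] twist -0.8024 alt 2.3392
.4405,.0765,.06,10 -> [ 0.1046 -0.3452  0.1172] twist -0.8024 alt 2.3392
```

Request:
jog_arm --steps '[0.085,0,0,-0.03,0,0.085,0,0,-0.05,-0.05,0.085,0.01,-0.035,-0.055,-0.13,0.085,0.023,-0.077,-0.055,-0.22,0.085,0.037,-0.122,-0.055,-0.32,0.085,0.051,-0.167,-0.055,-0.42,0.085,0.064,-0.212,-0.055,-0.52,0.085,0.078,-0.257,-0.055,-0.62,0.085,0.089,-0.296,-0.055,-0.72,0.085,0.097,-0.322,-0.053,-0.78]'

```text
clock: 8.65
position: [0.454, 0.059, 0.2304]
ee_rot: [0.649, 0.761, 0.0, 0.001]
ft_force: [-0.5, 0.4, -0.2]
grip_width: 0.994
```

Request:
jog_arm --steps '[0.085,0.005,-0.016,0.01,-0.02,0.085,0.0075,-0.023,0.03,-0.022,0.085,0.0075,-0.0235,0.06,-0.022,0.085,0.0075,-0.0235,0.09,-0.022,0.085,0.0075,-0.0235,0.11,-0.022,0.085,0.0075,-0.0235,0.12,-0.022,0.085,0.0075,-0.0235,0.12,-0.022,0.085,0.0075,-0.0235,0.12,-0.022,0.085,0.0075,-0.0235,0.12,-0.022,0.085,0.0075,-0.0235,0.12,-0.022]'

```text
clock: 9.65
position: [0.4317, 0.0604, 0.1102]
ee_rot: [0.643, 0.766, 0.0, 0.001]
ft_force: [-0.1, 0.1, 0.5]
grip_width: 0.996
```

```bash
python3 - <<'E'
from h import *
p,d=manip.camera("top"); np.savez("top1.npz",p=p,d=d)
W=cloud("top",d); g=p.astype(int); m=(g[...,2]-g[...,0]>60)&(W[...,2]>.14)&(W[...,2]<.18)&(abs(W[...,0]-.658)<.06)&(abs(W[...,1]+.21)<.06)
print(W[m].mean(0),m.sum())
b=cv2.resize(p[100:250,110:420,::-1],None,fx=2.5,fy=2.5,interpolation=2);cv2.imwrite("pics/t1.png",b)
E
python3 g.py .4405,.0765,.06,10
```

```text
[ 0.65868896 -0.2112373   0.1642108 ] 91
t 9.7 pos [0.4316 0.0604 0.11  ] jaw 9.97 toolz [ 1.4e-03 -3.0e-04 -1.0e+00] F [ 0.27 -0.1  -0.19] w 0.994 j [ 0.48  0.11 -0.75  2.07  0.09  1.   -0.14]
.4405,.0765,.06,10 -> [0.0143 0.0115 0.05  ] twist -0.0006 alt 3.141
```

View pics/t1.png

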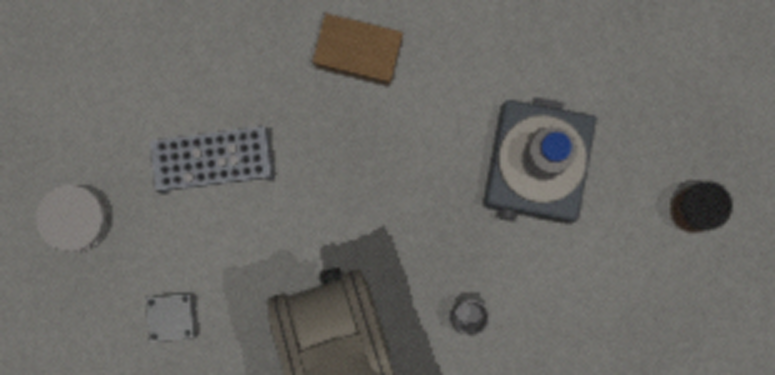

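The second descent call used axes left over from the previous pose, so the tool is about 18 mm off the bottle axis, although the force reads near 0. I'll check that the bottle is undisturbed.

```bash
python3 - <<'E'
from h import *
p,d=manip.camera("side")
b=cv2.resize(p[130:290,180:420,::-1],None,fx=3,fy=3,interpolation=2);cv2.imwrite("pics/s2.png",b)
E
```

```text
(no output)
```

View pics/s2.png

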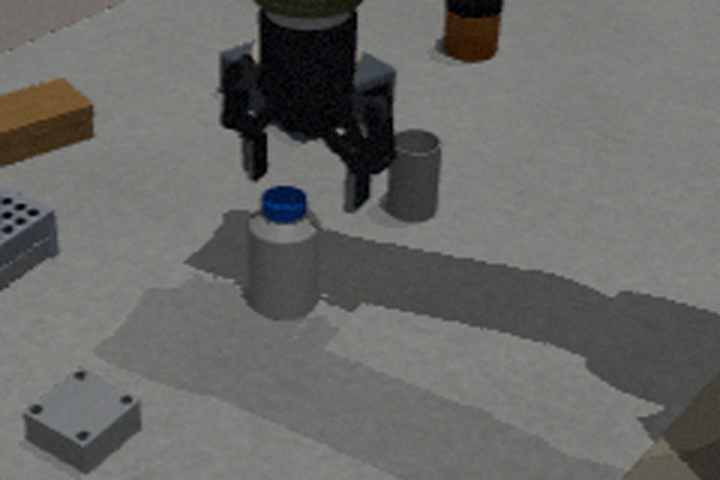

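The bottle is upright and untouched, with the fingers above and to one side of its cap. I'll rise slightly, centre over it, then descend.

Request:
jog_arm --steps '[0.085,0,0,-0.015,0,0.085,0.007,0.006,-0.015,0,0.085,0.012,0.01,-0.015,0,0.085,0.0145,0.0115,-0.015,0,0.085,0.0145,0.0115,-0.01,0,0.085,0.0145,0.0115,0.005,0,0.085,0.0145,0.0115,0.025,0,0.085,0.0145,0.0115,0.04,0,0.085,0.0145,0.0115,0.048,0,0.085,0.0145,0.0115,0.05,0]'

```text
clock: 10.75
position: [0.4392, 0.0767, 0.0582]
ee_rot: [0.643, 0.766, -0.001, -0.001]
ft_force: [0.1, -0.1, 0.0]
grip_width: 0.996
```

Request:
jog_arm --steps '[0.085,0,0,0,0,0.05,0,0,0,0,0.05,0,0,0,0,0.05,0,0,0,0,0.05,0,0,0,0,0.05,0,0,0,0,0.05,0,0,-0.005,0,0.05,0,0,-0.02,0,0.05,0,0,-0.035,0,0.05,0,0,-0.04,0]' --grip_force 40

```text
clock: 11.75
position: [0.4407, 0.0768, 0.1009]
ee_rot: [0.643, 0.766, 0.001, 0.001]
ft_force: [0.5, -0.6, -0.8]
grip_width: 0.687
```

```bash
python3 - <<'E'
from h import *
f=[]
for i in range(8):
    p,d=manip.camera("side"); o=manip.get_obs(); f.append(o["ft_force"])
print(np.mean(f,0))
b=cv2.resize(p[130:290,180:420,::-1],None,fx=3,fy=3,interpolation=2);cv2.imwrite("pics/s3.png",b)
E
python3 g.py .6771,.115,.1,7.1 .6771,.115,.061,7.1
```

```text
[ 0.0086573   0.13197459 -0.38514092]
t 12.15 pos [0.4395 0.0766 0.0988] jaw 9.97 toolz [-9.e-04 -0.e+00 -1.e+00] F [0.5  0.57 0.45] w 0.685 j [ 0.45  0.16 -0.76  2.05  0.13  0.98 -0.2 ]
.6771,.115,.1,7.1 -> [-0.0034  0.2406 -0.0014] twist 0.0501 alt -3.0915
.6771,.115,.061,7.1 -> [-0.0034  0.2406  0.0376] twist 0.0501 alt -3.0915
```

View pics/s3.png

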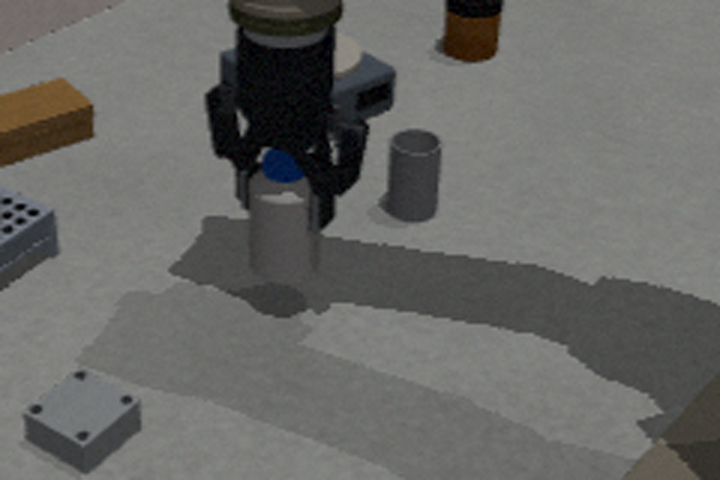

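Request:
jog_arm --steps '[0.05,0,0.01,-0.005,0.005,0.05,0,0.035,-0.005,0.01,0.05,-0.001,0.065,-0.005,0.02,0.05,-0.001,0.1,-0.005,0.03,0.05,-0.002,0.135,-0.005,0.04,0.05,-0.003,0.17,-0.005,0.05,0.05,-0.0034,0.2,-0.005,0.05,0.05,-0.0034,0.222,-0.005,0.05,0.05,-0.0034,0.235,-0.004,0.05,0.05,-0.0034,0.2405,0,0.05]'

```text
clock: 13.15
position: [0.6789, 0.1153, 0.0988]
ee_rot: [0.662, 0.749, 0.0, 0.0]
ft_force: [-0.4, 0.2, -0.4]
grip_width: 0.69
```

```bash
python3 - <<'E'
from h import *
for i in range(5): p,d=manip.camera("side")
E
python3 g.py .6771,.115,.06,7.1
```

```text
t 13.4 pos [0.6769 0.1149 0.0993] jaw 7.1 toolz [-4.e-04 -4.e-04 -1.e+00] F [ 1.39 -0.32 -0.72] w 0.69 j [ 0.19  0.66 -0.63  1.41  0.4   1.2  -0.36]
.6771,.115,.06,7.1 -> [0.0001 0.0003 0.0393] twist 0.0001 alt -3.1415
```

Request:
jog_arm --steps '[0.05,0,0,0.008,0,0.05,0,0,0.018,0,0.05,0,0,0.028,0,0.05,0,0,0.035,0,0.05,0,0,0.038,0,0.05,0,0,0.039,0,0.05,0,0,0.039,0,0.05,0,0,0.039,0,0.05,0,0,0.039,0,0.05,0,0,0.039,0]'

```text
clock: 14.4
position: [0.6774, 0.1151, 0.0603]
ee_rot: [0.662, 0.75, 0.0, 0.0]
ft_force: [-0.6, -0.1, 0.8]
grip_width: 0.687
```

```bash
python3 g.py .6771,.115,.06,7.1
```

```text
t 14.4 pos [0.6774 0.1151 0.0603] jaw 7.11 toolz [ 2.e-04  0.e+00 -1.e+00] F [-0.57 -0.13  0.82] w 0.687 j [ 0.19  0.7  -0.61  1.44  0.42  1.14 -0.37]
.6771,.115,.06,7.1 -> [-0.     -0.0003  0.0003] twist 0.0002 alt -3.1414
```

Request:
jog_arm --steps '[0.05,0,0,0.001,0,0.05,0,0,0.001,0,0.065,0,0,0.001,0,0.075,0,0,0.001,0,0.085,0,0,0.001,0,0.085,0,0,0.001,0,0.085,0,0,0,0,0.085,0,0,-0.01,0,0.085,0,0,-0.03,0,0.085,0,0,-0.06,0]'

```text
clock: 15.4
position: [0.6765, 0.1147, 0.1202]
ee_rot: [0.662, 0.75, -0.001, -0.001]
ft_force: [0.6, 0.1, -0.2]
grip_width: 1.0
```

```bash
python3 g.py .4425,.3008,.22,-83.9 .4425,.3008,.22,96
```

```text
t 15.4 pos [0.6765 0.1147 0.1202] jaw 7.11 toolz [-2.4e-03 -4.0e-04 -1.0e+00] F [ 0.57  0.12 -0.17] w 1.0 j [ 0.2   0.64 -0.64  1.4   0.38  1.23 -0.35]
.4425,.3008,.22,-83.9 -> [ 0.2136 -0.2094 -0.0993] twist 1.5884 alt -1.5531
.4425,.3008,.22,96 -> [ 0.2136 -0.2094 -0.0993] twist -1.5514 alt 1.5902
```

Request:
jog_arm --steps '[0.085,0,0,-0.03,0,0.085,0,0,-0.06,-0.05,0.085,0.01,-0.01,-0.08,-0.15,0.085,0.035,-0.034,-0.09,-0.29,0.085,0.063,-0.062,-0.095,-0.43,0.085,0.093,-0.091,-0.1,-0.57,0.085,0.123,-0.12,-0.1,-0.71,0.085,0.153,-0.15,-0.1,-0.85,0.085,0.18,-0.176,-0.1,-0.98,0.085,0.2,-0.196,-0.1,-1.1]'

```text
clock: 16.4
position: [0.4559, 0.291, 0.2213]
ee_rot: [0.169, 0.986, -0.0, 0.001]
ft_force: [0.3, 0.6, 0.2]
grip_width: 0.999
```

```bash
python3 g.py .4425,.3008,.12,96 .4425,.3008,.02,96
```

```text
t 16.4 pos [0.4559 0.291  0.2213] jaw 70.57 toolz [ 1.3e-03 -2.0e-04 -1.0e+00] F [0.34 0.62 0.2 ] w 0.999 j [ 0.22  0.32 -1.03  1.68  0.28  1.3   0.37]
.4425,.3008,.12,96 -> [0.0161 0.0047 0.1012] twist -0.4439 alt 2.6977
.4425,.3008,.02,96 -> [0.0162 0.0047 0.2012] twist -0.4439 alt 2.6977
```

Request:
jog_arm --steps '[0.085,0.006,0.002,0.005,-0.1,0.085,0.012,0.004,0.02,-0.22,0.085,0.016,0.005,0.04,-0.33,0.085,0.0162,0.0047,0.065,-0.41,0.085,0.0162,0.0047,0.085,-0.44,0.085,0.0162,0.0047,0.096,-0.444,0.085,0.0162,0.0047,0.1,-0.444,0.085,0.0162,0.0047,0.1,-0.444,0.085,0.0162,0.0047,0.1,-0.444,0.085,0.0162,0.0047,0.1,-0.444]'

```text
clock: 17.4
position: [0.4449, 0.2995, 0.1212]
ee_rot: [-0.048, 0.999, 0.0, 0.001]
ft_force: [0.8, -0.4, -0.1]
grip_width: 0.994
```

```bash
python3 g.py .4425,.3008,.12,96 .4425,.3008,.021,96
```

```text
t 17.4 pos [0.4449 0.2995 0.1212] jaw 95.55 toolz [ 1.3e-03  4.0e-04 -1.0e+00] F [ 0.84 -0.35 -0.07] w 0.994 j [ 0.19  0.45 -1.05  1.81  0.43  1.14  0.67]
.4425,.3008,.12,96 -> [0.0023 0.0016 0.0012] twist -0.0079 alt 3.1337
.4425,.3008,.021,96 -> [0.0024 0.0015 0.1002] twist -0.0079 alt 3.1337
```

Request:
jog_arm --steps '[0.085,0.001,0.001,0.015,-0.004,0.085,0.001,0.001,0.035,-0.004,0.085,0.001,0.001,0.055,-0.004,0.085,0.001,0.001,0.073,-0.004,0.085,0.001,0.001,0.087,-0.004,0.085,0.001,0.001,0.096,-0.004,0.085,0.001,0.001,0.1,-0.004,0.085,0.001,0.001,0.1,-0.004,0.085,0.001,0.001,0.1,-0.004,0.085,0.001,0.001,0.1,-0.004]'

```text
clock: 18.4
position: [0.4438, 0.3003, 0.0209]
ee_rot: [-0.051, 0.999, 0.0, 0.001]
ft_force: [-0.4, -0.3, -0.6]
grip_width: 0.996
```

```bash
python3 - <<'E'
from h import *
p,d=manip.camera("side")
b=cv2.resize(p[180:330,120:320,::-1],None,fx=3,fy=3,interpolation=2);cv2.imwrite("pics/s4.png",b)
E
python3 g.py .4425,.3008,.021,96
```

```text
t 18.45 pos [0.4438 0.3002 0.0209] jaw 95.79 toolz [ 1.e-03  3.e-04 -1.e+00] F [-0.5  -0.52 -0.21] w 0.995 j [ 0.1   0.58 -0.94  1.88  0.57  0.97  0.57]
.4425,.3008,.021,96 -> [ 0.0012  0.0007 -0.0001] twist -0.0036 alt 3.1379
```

View pics/s4.png

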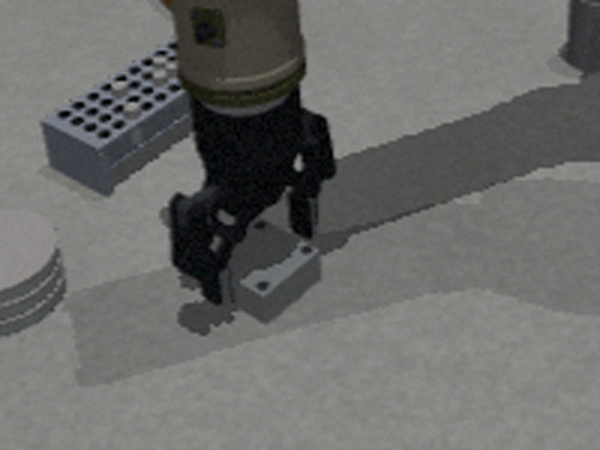

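The jaws straddle the block at the middle of its sides, so I'll close and lift.

Request:
jog_arm --steps '[0.055,0,0,0,0,0.055,0,0,0,0,0.055,0,0,0,0,0.055,0,0,0,0,0.055,0,0,0,0,0.055,0,0,-0.003,0,0.055,0,0,-0.01,0,0.055,0,0,-0.022,0,0.055,0,0,-0.035,0,0.055,0,0,-0.04,0]' --grip_force 60

```text
clock: 19.45
position: [0.4441, 0.3006, 0.0622]
ee_rot: [-0.051, 0.999, 0.0, 0.001]
ft_force: [0.4, -0.3, -2.8]
grip_width: 0.714
```

```bash
python3 - <<'E'
from h import *
for i in range(5):p,d=manip.camera("side")
np.savez("side4.npz",p=p,d=d)
W=cloud("side",d)
q=rect(W,.06,.078,.38,.5,.24,.36); print(len(q))
b=cv2.resize(p[180:330,120:320,::-1],None,fx=3,fy=3,interpolation=2);cv2.imwrite("pics/s5.png",b)
E
python3 g.py .5757,.2334,.06,97.1
```

```text
580
t 19.7 pos [0.4433 0.2997 0.06  ] jaw 95.79 toolz [-3.e-04 -5.e-04 -1.e+00] F [-0.34  0.97 -3.04] w 0.711 j [ 0.14  0.53 -0.99  1.85  0.51  1.04  0.61]
.5757,.2334,.06,97.1 -> [-0.1251 -0.0793 -0.    ] twist -0.0229 alt 3.1187
```

View pics/s5.png

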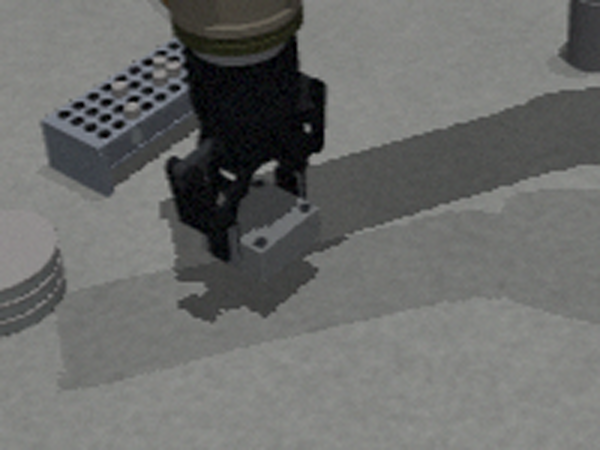

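Request:
jog_arm --steps '[0.055,-0.006,-0.004,0,-0.003,0.055,-0.018,-0.011,0,-0.006,0.055,-0.034,-0.022,0,-0.01,0.055,-0.052,-0.033,0,-0.015,0.055,-0.07,-0.044,0,-0.02,0.055,-0.088,-0.056,0,-0.023,0.055,-0.104,-0.066,0,-0.023,0.055,-0.116,-0.0735,0,-0.023,0.055,-0.123,-0.078,0,-0.023,0.055,-0.126,-0.0795,0,-0.023]'

```text
clock: 20.7
position: [0.5775, 0.233, 0.06]
ee_rot: [-0.062, 0.998, -0.0, -0.0]
ft_force: [-0.8, -1.1, -2.8]
grip_width: 0.707
```

```bash
python3 - <<'E'
from h import *
for i in range(5):p,d=manip.camera("side")
E
python3 g.py .5765,.2334,.021,97.1
```

```text
t 20.95 pos [0.5761 0.2344 0.0604] jaw 97.19 toolz [-2.e-04  1.e-04 -1.e+00] F [-0.34  0.16 -3.13] w 0.712 j [ 0.21  0.68 -0.9   1.62  0.58  1.13  0.85]
.5765,.2334,.021,97.1 -> [-0.0003 -0.001   0.0394] twist 0.0016 alt -3.14
```

Request:
jog_arm --steps '[0.055,0,0,0.008,0,0.055,0,0,0.018,0,0.055,0,-0.0005,0.027,0,0.055,0,-0.0005,0.034,0,0.055,0,-0.0005,0.037,0,0.055,0,-0.0005,0.039,0,0.055,0,-0.0005,0.04,0,0.055,0,-0.0005,0.04,0,0.055,0,-0.0005,0.04,0,0.055,0,-0.0005,0.04,0]'

```text
clock: 21.95
position: [0.577, 0.2334, 0.021]
ee_rot: [-0.062, 0.998, -0.0, 0.0]
ft_force: [-4.9, -2.5, 5.8]
grip_width: 0.715
```

```bash
python3 g.py .5765,.2334,.021,97.1
```

```text
t 21.95 pos [0.577  0.2334 0.021 ] jaw 97.12 toolz [ 5.e-04 -0.e+00 -1.e+00] F [-4.86 -2.54  5.77] w 0.715 j [ 0.19  0.72 -0.87  1.64  0.62  1.07  0.83]
.5765,.2334,.021,97.1 -> [0.0005 0.0001 0.    ] twist 0.0003 alt -3.1413
```

Contact is made, so I'll release and rise.

Request:
jog_arm --steps '[0.065,0,0,0,0,0.075,0,0,0,0,0.085,0,0,0,0,0.085,0,0,0,0,0.085,0,0,-0.005,0,0.085,0,0,-0.02,0,0.085,0,0,-0.045,0,0.085,0,0,-0.08,0,0.085,0,0,-0.12,0,0.085,0,0,-0.16,0]'

```text
clock: 22.95
position: [0.5765, 0.2334, 0.1831]
ee_rot: [-0.062, 0.998, 0.0, 0.0]
ft_force: [-0.3, -0.9, 0.3]
grip_width: 0.99
```

```bash
python3 g.py .4435,-.1115,.2,-14  .4435,-.1115,.2,97
```

```text
t 22.95 pos [0.5765 0.2334 0.1831] jaw 97.15 toolz [ 6.e-04  3.e-04 -1.e+00] F [-0.33 -0.91  0.34] w 0.99 j [ 0.26  0.55 -0.98  1.52  0.47  1.32  0.92]
.4435,-.1115,.2,-14 -> [ 0.1749 -0.3256 -0.0171] twist 1.94 alt -1.2016
.4435,-.1115,.2,97 -> [ 0.1749 -0.3256 -0.0171] twist 0.0026 alt -3.1389
```

Request:
jog_arm --steps '[0.085,0.01,-0.018,-0.005,0,0.085,0.028,-0.052,-0.01,0,0.085,0.049,-0.092,-0.015,0,0.085,0.07,-0.132,-0.017,0,0.085,0.092,-0.172,-0.017,0,0.085,0.113,-0.212,-0.017,0,0.085,0.135,-0.252,-0.017,0,0.085,0.155,-0.288,-0.017,0,0.085,0.169,-0.314,-0.017,0,0.085,0.175,-0.326,-0.017,0]'

```text
clock: 23.95
position: [0.4425, -0.1147, 0.1982]
ee_rot: [-0.06, 0.998, -0.001, 0.0]
ft_force: [1.6, -0.6, -0.0]
grip_width: 0.997
```

```bash
cat > meas.py <<'E'
from h import *
import sys
for n in("top","side"):
    p,d=manip.camera(n); W=cloud(n,d); c=manip.calibration(n);K=c["mtx"];T=np.linalg.inv(c["world_to_cam"])
    def toplane(uv,z):
        r=np.c_[(uv[:,0]-K[0,2])/K[0,0],(uv[:,1]-K[1,2])/K[1,1],np.ones(len(uv))]@T[:3,:3].T
        return (T[:3,3]+r*((z-T[2,3])/r[:,2])[:,None])
    def comp(mask,z):
        k,l,st,ce=cv2.connectedComponentsWithStats(mask.astype(np.uint8))
        if k<2: return None
        i=1+np.argmax(st[1:,4]); v,u=np.nonzero(l==i); return toplane(np.c_[u,v].astype(float),z)
    def roi(x,y,r): return (abs(W[...,0]-x)<r)&(abs(W[...,1]-y)<r)
    for nm,x,y,z,rr in(("rack",.66,.244,.05,.095),("block",.576,.2334,.03,.045)):
        P=comp(roi(x,y,rr)&(W[...,2]>z-.006)&(W[...,2]<z+.013),z)
        if P is None: continue
        r=cv2.minAreaRect((P[:,:2]*1000).astype(np.float32)); print(n,nm,np.round(r[0],1),np.round(r[1],1),round(r[2],2))
    b=p[...,2].astype(int)-p[...,0]
    for nm,x,y,z in(("empty",.677,.115,.105),("full",.658,-.211,.165)):
        m=roi(x,y,.06)&(b>60)&(W[...,2]>z-.01)
        if m.sum()>5: print(n,nm,np.round(np.median(W[m],0),4),m.sum())
    cv2.imwrite(f"pics/{sys.argv[1]}_{n}.png",cv2.resize(p[90:300,90:430,::-1],None,fx=2.3,fy=2.3,interpolation=2))
E
python3 meas.py a; python3 g.py .4435,-.1115,.1,97 .4435,-.1115,.048,97
```

```text
top rack [661.4 243.8] [ 70.  160.1] 7.17
top block [575.9 232.9] [61.4 62.3] 7.15
top empty [0.6762 0.1148 0.1045] 78
top full [ 0.6589 -0.2107  0.164 ] 91
side rack [657.8 245.5] [ 74.5 163.1] 7.06
side block [571.8 236.2] [65.9 66.5] 6.13
side empty [0.6719 0.119  0.1034] 97
side full [ 0.6531 -0.2074  0.1637] 71
t 24.05 pos [ 0.443  -0.1137  0.1981] jaw 96.93 toolz [ 3.0e-04 -1.8e-03 -1.0e+00] F [-0.65  0.83  0.42] w 0.993 j [ 1.16  0.07 -1.03  1.91  0.07  1.19  1.8 ]
.4435,-.1115,.1,97 -> [-0.0007  0.0023  0.0981] twist -0.0012 alt 3.1404
.4435,-.1115,.048,97 -> [-0.0007  0.0024  0.1501] twist -0.0012 alt 3.1404
```

View pics/a_top.png

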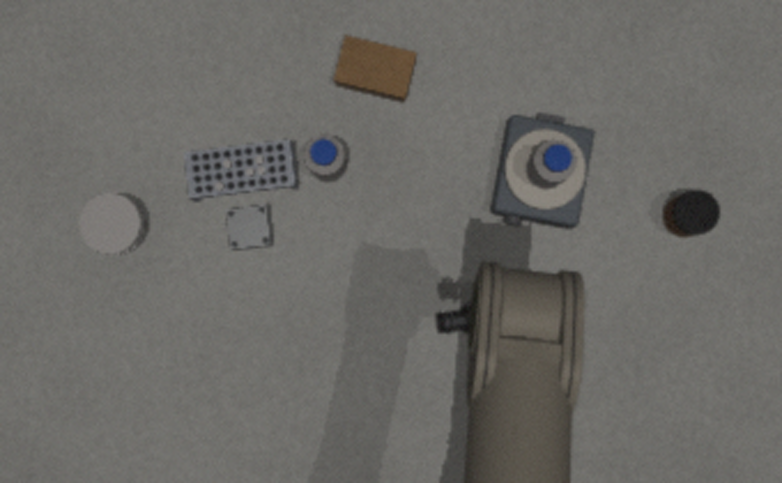

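View pics/a_side.png

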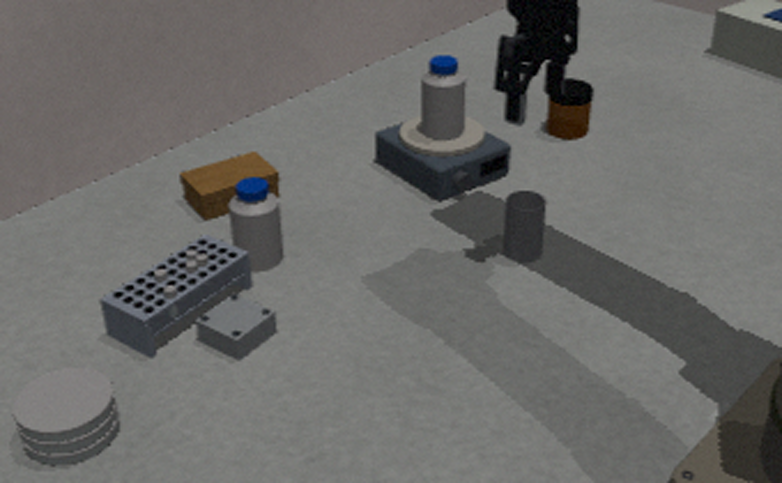

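The top image shows the block, empty bottle and full bottle all placed as intended, so the beaker is next.

Request:
jog_arm --steps '[0.085,0,0.001,0.02,0,0.085,0,0.001,0.045,0,0.085,0,0.001,0.07,0,0.085,0,0.001,0.095,0,0.085,0,0.001,0.12,0,0.085,0,0.001,0.138,0,0.085,0,0.001,0.148,0,0.085,0,0.001,0.151,0,0.085,0,0.001,0.151,0,0.085,0,0.001,0.151,0]'

```text
clock: 25.05
position: [0.4442, -0.1109, 0.0472]
ee_rot: [-0.062, 0.998, -0.0, 0.001]
ft_force: [0.7, 0.4, 0.5]
grip_width: 0.992
```

```bash
python3 g.py .4435,-.1115,.048,97
```

```text
t 25.05 pos [ 0.4442 -0.1109  0.0472] jaw 97.13 toolz [ 1.3e-03 -6.0e-04 -1.0e+00] F [0.73 0.37 0.48] w 0.992 j [ 1.    0.34 -0.94  2.06  0.35  0.91  1.56]
.4435,-.1115,.048,97 -> [ 0.0007 -0.0005 -0.0008] twist 0.0023 alt -3.1393
```

Request:
jog_arm --steps '[0.04,0,0,0,0,0.04,0,0,0,0,0.04,0,0,0,0,0.04,0,0,0,0,0.04,0,0,0,0,0.04,0,0,-0.004,0,0.04,0,0,-0.02,0,0.04,0,0,-0.045,0,0.04,0,0,-0.065,0,0.04,0,0,-0.073,0]' --grip_force 30

```text
clock: 26.05
position: [0.4442, -0.1111, 0.121]
ee_rot: [-0.062, 0.998, -0.001, 0.001]
ft_force: [-0.3, -0.2, -1.7]
grip_width: 0.566
```

```bash
python3 - <<'E'
from h import *
for i in range(3):p,d=manip.camera("side")
cv2.imwrite("pics/s6.png",cv2.resize(p[90:300,200:430,::-1],None,fx=2.3,fy=2.3,interpolation=2))
E
python3 g.py .5760,.2332,.12,97.1
```

```text
t 26.2 pos [ 0.4433 -0.1113  0.1191] jaw 97.09 toolz [ 2.e-04 -8.e-04 -1.e+00] F [-0.12  0.21 -0.53] w 0.564 j [ 1.1   0.21 -1.02  2.    0.21  1.04  1.68]
.5760,.2332,.12,97.1 -> [-0.1742  0.3255 -0.0011] twist -0.0003 alt 3.1413
```

View pics/s6.png

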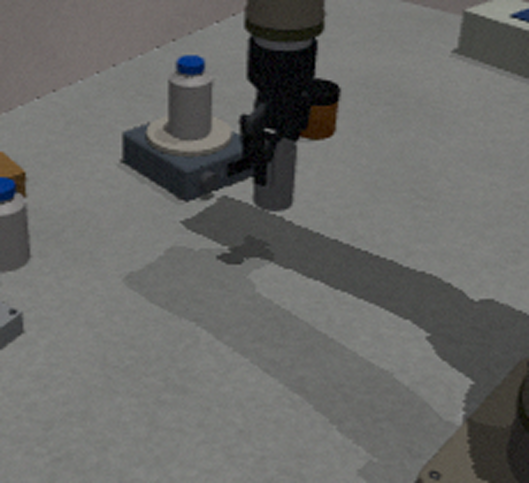

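Request:
jog_arm --steps '[0.04,-0.008,0.015,0,0,0.04,-0.025,0.047,0,0,0.04,-0.046,0.086,0,0,0.04,-0.068,0.127,0,0,0.04,-0.09,0.168,0,0,0.04,-0.112,0.209,0,0,0.04,-0.134,0.25,0,0,0.04,-0.153,0.286,0,0,0.04,-0.167,0.312,0,0,0.04,-0.1742,0.3255,0,0]'

```text
clock: 27.2
position: [0.5751, 0.2369, 0.1173]
ee_rot: [-0.064, 0.998, 0.0, -0.001]
ft_force: [0.3, 0.0, -1.0]
grip_width: 0.561
```

```bash
python3 - <<'E'
from h import *
for i in range(6):p,d=manip.camera("side")
E
python3 g.py .5761,.2331,.078,97.1
```

```text
t 27.5 pos [0.5758 0.232  0.1185] jaw 97.04 toolz [-9.0e-04 -1.3e-03 -1.0e+00] F [-0.12 -0.44 -1.4 ] w 0.565 j [ 0.24  0.61 -0.95  1.58  0.52  1.22  0.89]
.5761,.2331,.078,97.1 -> [-0.0005  0.0011  0.0405] twist -0.001 alt 3.1406
```

Request:
jog_arm --steps '[0.04,0,0,0.008,0,0.04,0,0,0.018,0,0.04,0,0.0003,0.027,0,0.04,0,0.0003,0.034,0,0.04,0,0.0003,0.038,0,0.04,0,0.0003,0.04,0,0.04,0,0.0003,0.041,0,0.04,0,0.0003,0.041,0,0.04,0,0.0003,0.041,0,0.04,0,0.0003,0.041,0]'

```text
clock: 28.5
position: [0.5761, 0.2339, 0.0786]
ee_rot: [-0.062, 0.998, -0.0, 0.0]
ft_force: [-0.3, 0.3, -0.4]
grip_width: 0.561
```

```bash
python3 g.py .5761,.2331,.078,97.1
```

```text
t 28.5 pos [0.5761 0.2339 0.0786] jaw 97.12 toolz [ 5.e-04  0.e+00 -1.e+00] F [-0.26  0.26 -0.43] w 0.561 j [ 0.22  0.66 -0.92  1.61  0.56  1.16  0.86]
.5761,.2331,.078,97.1 -> [ 0.0001 -0.0008  0.0006] twist 0.0003 alt -3.1413
```

Request:
jog_arm --steps '[0.04,0,-0.0005,0.001,0,0.04,0,-0.0005,0.0015,0,0.04,0,-0.0005,0.002,0,0.04,0,-0.0005,0.002,0,0.04,0,-0.0005,0.002,0,0.04,0,-0.0005,0.002,0,0.04,0,-0.0005,0.002,0,0.04,0,-0.0005,0.002,0,0.04,0,-0.0005,0.002,0,0.04,0,-0.0005,0.002,0]'

```text
clock: 29.5
position: [0.5762, 0.2333, 0.077]
ee_rot: [-0.062, 0.998, -0.0, 0.0]
ft_force: [-2.5, -2.3, 4.8]
grip_width: 0.563
```

```bash
python3 g.py .5761,.2331,.078,97.1
```

```text
t 29.5 pos [0.5762 0.2333 0.077 ] jaw 97.11 toolz [ 6.e-04 -4.e-04 -1.e+00] F [-2.5  -2.32  4.83] w 0.563 j [ 0.22  0.66 -0.92  1.61  0.56  1.15  0.86]
.5761,.2331,.078,97.1 -> [ 0.0001 -0.0002 -0.001 ] twist 0.0001 alt -3.1415
```

The beaker has made contact. I'll release it, rise, then retreat toward the robot.

Request:
jog_arm --steps '[0.05,0,0,-0.0005,0,0.06,0,0,-0.0005,0,0.07,0,0,-0.0005,0,0.085,0,0,-0.0005,0,0.085,0,0,-0.0005,0,0.085,0,0,-0.015,0,0.085,0,0,-0.04,0,0.085,0,0,-0.075,0,0.085,0,0,-0.115,0,0.085,0,0,-0.15,0]'

```text
clock: 30.5
position: [0.5759, 0.2337, 0.2295]
ee_rot: [-0.062, 0.998, 0.0, 0.001]
ft_force: [0.0, 0.2, -0.1]
grip_width: 1.0
```

Request:
jog_arm --steps '[0.085,0.01,-0.02,0,0,0.085,0.03,-0.05,0,0,0.085,0.05,-0.085,0,0,0.085,0.07,-0.12,0,0,0.085,0.09,-0.155,0,0,0.085,0.11,-0.19,0,0,0.085,0.13,-0.225,0,0,0.085,0.145,-0.26,0,0,0.085,0.155,-0.28,0,0,0.085,0.16,-0.29,0,0]'

```text
clock: 31.5
position: [0.4525, -0.0764, 0.2272]
ee_rot: [-0.061, 0.998, -0.001, 0.0]
ft_force: [0.7, 0.2, 0.3]
grip_width: 0.998
```

```bash
sed -i 's/W\[...,2\]<z+.013),z)/W[...,2]<z+.013),z)/' meas.py; cat >> meas.py <<'E'
    q=rect(W,.098,.112,.52,.64,.18,.29); 
    if len(q): print(n,"beaker rim rect",cv2.minAreaRect((q[:,:2]*1000).astype(np.float32)),len(q), "zmax",np.percentile(q[:,2],95))
    for nm,x,y,z in(("jar",.593,-.431,.072),("dishes",.58,.438,.045)):
        q=rect(W,z-.008,z+.01,x-.07,x+.07,y-.07,y+.07); print(n,nm,np.round(q.mean(0),4))
E
python3 meas.py b; python3 g.py
```

```text
top rack [661.4 243.6] [ 70.  160.5] 7.17
top block [575.7 232.6] [61.9 62.2] 7.14
top empty [0.6764 0.1149 0.1042] 78
top full [ 0.6588 -0.2105  0.165 ] 91
top beaker rim rect ((574.9391479492188, 232.98483276367188), (46.36194610595703, 43.52938461303711), 88.97128295898438) 37 zmax 0.10937133172945974
top jar [ 0.5937 -0.4302  0.0713]
top dishes [0.58   0.4383 0.0439]
side rack [657.7 246.2] [ 74.5 164.3] 7.06
side block [571.  235.1] [67.2 66.9] 3.8
side empty [0.6713 0.1164 0.1035] 94
side full [ 0.6536 -0.2076  0.1639] 67
side beaker rim rect ((574.8178100585938, 232.66558837890625), (46.294010162353516, 48.9581184387207), 85.50182342529297) 108 zmax 0.10558225776699026
side jar [ 0.5891 -0.4259  0.0708]
side dishes [0.577  0.4397 0.0438]
t 31.6 pos [ 0.4528 -0.0756  0.2271] jaw 96.97 toolz [ 5.0e-04 -1.6e-03 -1.0e+00] F [ 0.28  0.65 -0.59] w 0.998 j [ 1.09  0.04 -1.03  1.87  0.04  1.25  1.75]
```

View pics/b_top.png

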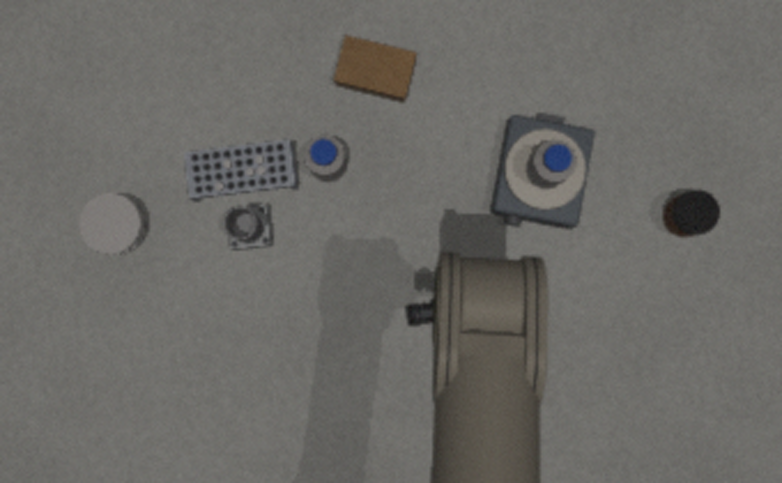

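View pics/b_side.png

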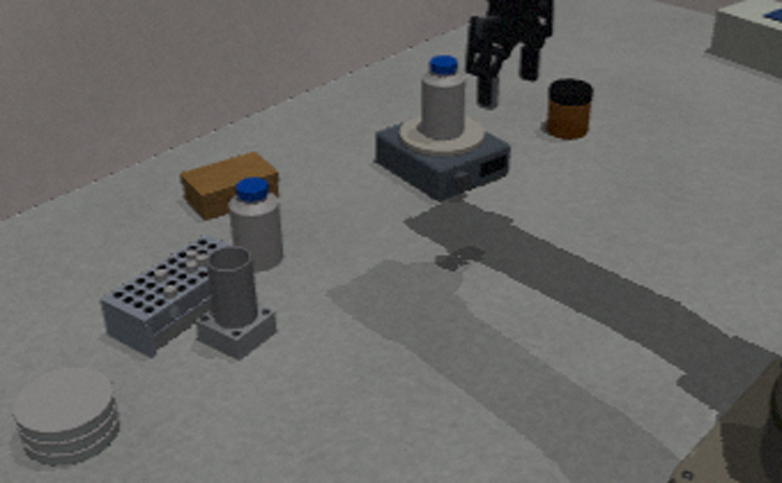

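Everything stands upright and in place: full bottle on the plate, empty bottle off the rack's end, beaker on the block. The jar and dishes haven't moved and the arm is clear, so I'll hand in.

```bash
python3 -c "
from workcell import manip
print(manip.hand_in())"
```

```text
the job is handed in; nothing more can be done
None
```

The bench is set out as asked, and I handed the job in at about 31.6 s; the hand-in gave no verdict. The last pictures showed everything standing upright with the arm clear.

- **Bottles:** The right-hand bottle weighed about 2.6 N, so it is the full one. It stands on the stirrer's plate within about 1 mm of the middle. The other weighed about 0.4 N. It stands in line with the rack's long axis, about 2 cm from its end.
- **Block and beaker:** The block is flat and square to the rack (7.14° against 7.17°), and centred on its long side. The gap to the rack is about 2 cm. The beaker stands on top of it within about 1 mm of the middle.
- **Jar and dishes:** Neither moved measurably.

**Checks that disagreed:**
- The side camera put the block, the rack and the bottle caps 3–5 mm away from the top camera's values. It also read the block's angle as 3.8°, with the beaker hiding part of it. I relied on the top view, where the outlines match the true sizes.
- I started one descent over the empty bottle with stale axes, about 18 mm off. The picture and force readings showed no contact, and I corrected it before gripping.

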